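Tighten the vise on a starter solenoid with the tommy bar

ROBOT

A 6-joint arm with a two-finger parallel gripper is mounted at the origin on the work surface. World frame = base frame: x ahead of the robot, y to its left, z up, the work surface at z = 0. Lengths are in m, angles in rad, forces in N, time in s.
With the tool pointing down it reaches from about 0.35 to 0.975 m from the base axis. Payload 4.9 kg.
Tool frame: the origin (TCP) lies on the mounting face of the last link; the fingertips stand 173 mm ahead of it and the grasp point (between the pads) lies 155 mm ahead of it; z points along the fingers, y is the line along which they close (so a half turn about z gives the same grasp; the last joint's range is limited). The gripper opens to 85 mm and grips with 20 to 120 N. Pads are 22 mm wide; open, the fingers measure 114 mm over their backs; the gripper's body (76 mm by 85 mm) begins 54 mm behind the grasp point. The pads swing forward as they close: fully open they stand 13 mm farther back than shut.
Start: joints at [-1.413, 0.053, 1.613, -0, 1.476, -0.119], TCP at [0.171, -0.601, 0.405] pointing down, gripper open.
Joint ranges: [-3.01, 3.01], [-1.01, 2.22], [0.06, 2.58], [-1.02, 4.17], [0.09, 2.62], [-3.14, 3.14]. Speed limits (rad/s): [2.57, 2.57, 3.14, 3.14, 3.14, 3.14].

INTERFACE

Orientations are given as a rotation vector (axis times angle).
In Python, from station import monitor, eyes, finish_job gives the robot as it stands. The module is installed in compiled form; this text tells all that it offers.
- The arm moves only by the tool step_arm, never from a script. Its argument "commands" is a list of rows, each a list of 3 entries, a list of its own where there are three numbers: the opening in per cent of the stroke, from 0 (shut) to 100 (fully open), then the shift along the tool's x, y, z in mm, then the turn about the tool's z in degrees. In form: [[hand, [x, y, z], yaw], ...]. A call has 1 to 12 rows; each row is the pose to reach, as a shift and turn from the pose commanded when the call began, along the tool's axes at that moment; what a row does not reach only later rows make up. A row lasts 1/8 s, in which the tool goes at most 62.5 mm and 10.7 degrees, less where a joint would pass 70% of its speed; a pose out of reach is approached as far as the arm can. A call with a gripper value outside its range is refused whole. The fingers move at their own pace and stop on an object; "squeeze" is the grip in N (left out, the last holds). Time passes only in rows, so rows that repeat a pose let the fingers close. It gives the time, the measured TCP pose, the force, the opening and the grip force at its end, in the units of the state.
- monitor.get_obs(): the state, without advancing time (a new reading comes with each control period).
- eyes.get_image(name): name is "scene" or "top"; returns the picture (420x560x3 uint8, red, green, blue); there is no depth.
- eyes.camera_info(name): a dict with "camera_matrix" (3x3 intrinsics, pixels), "extrinsics" (4x4, takes a point from camera to world coordinates). Camera axes: x right, y down, z forward; pixel columns grow to the right and rows downward; lengths in m; the calibration is good to about 2 mm. A picture is of the moment at which its call begins. camera_info takes no time and is no camera call.
- finish_job(): hands the job in; it is judged then, once.
The state is a dict: "t": time; "q": joint angles; "dq": joint speeds; "effort": joint torques, N m; "tool_pos": TCP position; "tool_rot": TCP orientation; "contact_force": force on the tool from outside, world axes, zero at the start; "wrist_torque": the same for the moment, N m; "opening": finger opening in m; "grip_force": force on a finger pad.
Only numpy, scipy, OpenCV 4.12 (cv2) and the standard library are available. Lean on these libraries where they do the work, as an engineer would, in place of code of your own. Each camera call takes 0.05 s, during which the arm holds its last target. There are 200 camera calls.

TASK

A starter solenoid stands between the jaws of the bench vise with the jaws still slack. With a fingertip, push the raised arm of the vise's tommy bar over and down (clockwise as seen from the handle end of the vise) until the screw is tight and the bar goes no further, then let go, so that the solenoid is left firmly clamped and upright. Only push: lift nothing, do not touch the solenoid, and leave the other things on the bench where they are.

Things in the scene. Friction and masses are not known exactly. Their poses are not given: they have to be found in the camera images.
- vise: Blue 125 mm bench vise bolted to the bench. Origin: centre of its round swivel base, on the bench. Its x axis runs along the screw, from the handle end (-x) to the anvil end (+x); z is up. Jaws 125 mm wide, their tops 200 mm above the bench; the base has a radius of 80 mm (105 mm with the lugs), the small swivel locks at its sides are not used.
- moving_jaw: Blue moving jaw and steel slide; axes as the vise's. Origin: on the screw axis, 110 mm above the bench, in the plane of the gripping face. Its nose reaches 76 mm from there towards -x (up to 143 mm above the bench, a web rises behind it); the 200 mm high upright jaw reaches 36 mm towards -x, 69 mm short of the bar's plane. Carries screw and bar; moves 6 mm towards +x per turn.
- tommy_bar (a joint): Angle of the tommy bar, rad. 0: upright. Growing: tightening, clockwise seen from the handle end (along the vise's +x); the upper arm goes over to the vise's -y side, level there at 1.571. The jaw meets the solenoid at about 1.1; at 1.97 (arm 23 degrees below level) the screw is tight and stops. Starts at -0.35 to 0.6. Stiff: 0.4 N m, 0.6 at the end (5 to 9 N at the arm); stays where left.
- screw_head (a point): Centre of the steel screw head (35 mm across, 40 mm long), where the tommy bar crosses the screw axis: 105 mm from the moving jaw's face, 110 mm above the bench. The bar turns in the upright plane through this point, square to the vise's x axis.
- upper_end (a point): Centre of the 18 mm red ball at the end of the tommy bar's raised arm, the arm to push, 92 mm from screw_head. The bar is round steel, 12 mm thick.
- lower_end (a point): Centre of the 18 mm red ball at the bar's other end, 92 mm from screw_head.
- solenoid: The work: a starter solenoid, a steel cylinder 54 mm in diameter and 66 mm high with a black cap and two copper studs on top (102 mm in all), 0.4 to 0.8 kg, standing upright and loose on the slide (140 mm above the bench) between the jaws. Origin: centre of its underside; z along its axis.
- pulley: Loose grooved alternator pulley on the bench, 62 mm across, 31 mm high. Origin: centre of its underside.
- end_cap: Loose dark alternator end cap, a disc 116 mm across, 29 mm high. Origin: centre of its underside.
- screwdriver: Loose screwdriver with a yellow handle, 200 mm long, lying along its x axis on the bench, about 30 mm high. Origin: middle of its underside.
- rotor: Loose claw-pole rotor lying on the bench, 96 mm across, 140 mm long with its shaft, which runs along its x axis. Origin: centre of its underside.
- wrench: Loose steel wrench, 190 mm long, lying along its x axis. Origin: middle of its underside.
- alternator: Loose complete alternator standing with its pulley up, 132 mm across (about 180 mm over its lugs), 166 mm high. Origin: centre of its underside.
Not all that is in view belongs to the job. Leave any brown or turquoise look-alike of the solenoid alone.

How it is judged:
By the outcome, as a careful person would: the job done as asked, in the order asked, and still so for the second after the job is handed in, with the robot touching nothing.
It also fails if it takes over 48 s, if anything falls off the work surface, if the arm or the gripper's body presses on something with over 40 N, if the wrist force passes 120 N, or if a joint passes its speed limit or range.

## Working session

There is one attempt and no reset: what is moved stays moved. The work goes in short steps, Python scripts to look and compute and a tool call to move; the robot and the scene stay as the last step left them, time stands still between calls to the robot, and variables do not carry over. Pictures are saved under pics/ and viewed, at most 10 in all, crops included, and the job is handed in when it is done.

Besides the shell and the picture viewer there is one more tool, called after "Call:" by a JSON object that holds its "op" and its "data". step_arm: Moves the arm, as the interface text tells. Its arguments: {"type":"object","properties":{"commands":{"type":"array"},"squeeze":{"type":"number"}},"required":["commands"]}

```bash
mkdir -p pics; python3 - <<'E'
from station import monitor, eyes
import cv2, numpy as np
for n in("scene","top"):
    im=eyes.get_image(n); cv2.imwrite(f"pics/{n}0.png",im[:,:,::-1])
    i=eyes.camera_info(n); print(n,np.round(i["camera_matrix"],1).tolist(),np.round(i["extrinsics"],4).tolist())
o=monitor.get_obs(); print(o["t"],o["tool_pos"],o["tool_rot"],o["opening"])
E
```

```text
scene [[390.5, 0.0, 277.8], [0.0, 390.5, 212.2], [0.0, 0.0, 1.0]] [[-0.58, 0.4812, -0.6573, 1.212], [0.8145, 0.329, -0.4778, 0.5975], [-0.0137, -0.8125, -0.5828, 0.7119], [0.0, 0.0, 0.0, 1.0]]
top [[528.2, 0.0, 281.4], [0.0, 528.2, 210.0], [0.0, 0.0, 1.0]] [[-0.0174, -0.9807, 0.1945, 0.3085], [-0.9997, 0.0204, 0.0138, 0.0924], [-0.0176, -0.1942, -0.9808, 1.2996], [0.0, 0.0, 0.0, 1.0]]
0.1 [ 0.17077663 -0.6009662   0.40359751] [-3.10970949e+00 -4.33203366e-01 -5.52945762e-06] 0.08563480625328401
```

View pics/scene0.png

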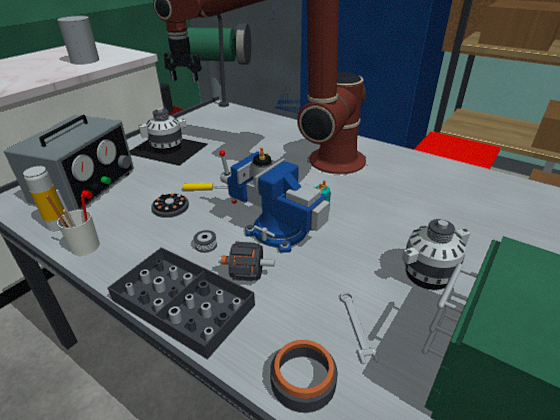

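View pics/top0.png

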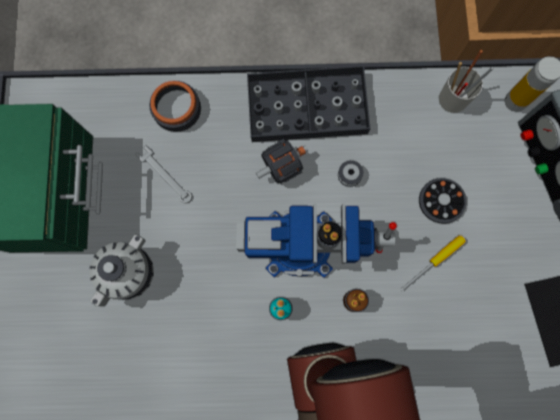

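The top view shows the vise with its handle end to the right (world -y). The red ball at top (392,226) / scene (222,153) is the upper end, and the one at scene (234,201) is the lower end. The solenoid is between the jaws at top (330,235). The look-alikes to leave alone are turquoise at (281,308) and brown at (356,300).

```bash
cat > h.py <<'E'
from station import monitor, eyes
import cv2, numpy as np
def cam(n):
    i=eyes.camera_info(n); return np.array(i["camera_matrix"]),np.linalg.inv(i["extrinsics"])
def P(n):
    K,E=cam(n); return K@E[:3]
def proj(n,X):
    h=P(n)@np.append(X,1); return h[:2]/h[2]
def tri(a,b):
    h=cv2.triangulatePoints(P("scene"),P("top"),np.array(a,float).reshape(2,1),np.array(b,float).reshape(2,1))[:,0]; return h[:3]/h[3]
def reds(im,box):
    x0,y0,x1,y1=box; c=im[y0:y1,x0:x1].astype(int)
    m=((c[...,0]>90)&(c[...,0]>2.2*c[...,1])&(c[...,0]>2.2*c[...,2])).astype(np.uint8)
    n,l,s,ce=cv2.connectedComponentsWithStats(m)
    return [(s[k,4],(ce[k]+[x0,y0]).round(1).tolist(),s[k,:4].tolist()) for k in range(1,n) if s[k,4]>3]
E
python3 - <<'E'
from h import *
s=eyes.get_image("scene");t=eyes.get_image("top")
rs=reds(s,(205,140,300,215));rt=reds(t,(360,210,410,265));print(rs,rt)
a=cv2.resize(s[130:220,190:340],None,fx=5,fy=5,interpolation=3);b=cv2.resize(t[195:285,300:420],None,fx=5,fy=5,interpolation=3)
cv2.imwrite("pics/c1.png",np.vstack([cv2.resize(a,(500,300)),cv2.resize(b,(400,300)) if 0 else np.pad(cv2.resize(b,(400,300)),((0,0),(0,100),(0,0)))])[:,:,::-1])
for p in rs:
  for q in rt:
    X=tri(p[1],q[1]);print(p[1],q[1],X.round(4),(proj("scene",X)-p[1]).round(1),(proj("top",X)-q[1]).round(1))
E
```

```text
[(np.int32(25), [221.9, 152.3], [14, 10, 6, 6]), (np.int32(12), [233.9, 201.2], [27, 59, 5, 5])] [(np.int32(44), [392.1, 225.5], [29, 12, 7, 8])]
[221.9, 152.3] [392.1, 225.5] [ 0.488  -0.1236  0.2022] [-0.2 -0. ] [-0.1  0.1]
[233.9, 201.2] [392.1, 225.5] [ 0.5009 -0.1361  0.0459] [-13.1  -2.7] [-7.4  5.4]
```

View pics/c1.png

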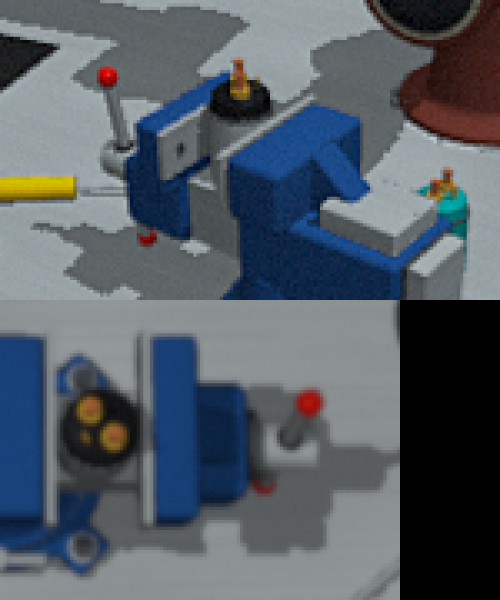

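```bash
python3 - <<'E'
from h import *
from scipy.optimize import least_squares
L=tri([233.9,201.2],[379.4,251.2]);U=tri([221.9,152.3],[392.1,225.5]);print(L,U,np.linalg.norm(U-L))
def onz(n,p,z):
    K,E=cam(n);Ei=np.linalg.inv(E);d=Ei[:3,:3]@np.linalg.solve(K,[*p,1]);return Ei[:3,3]+d*(z-Ei[2,3])/d[2]
for e in ([344.1,205],[344.1,261.6]),([359,205],[359,261]),([314,205],[314,251]): 
    a,b=[onz("top",p,.2) for p in e];print(a.round(4),b.round(4),np.degrees(np.arctan2(*(a-b)[1::-1])).round(2))
print("solenoid top",onz("top",[330,232],.225), "vise end/anvil",onz("top",[238,235],.2))
def pts(v):
    x,y,th,ps=v; w=np.array([np.cos(ps),np.sin(ps),0]) # ps: direction of vise -y
    d=.092*(np.sin(th)*w+np.cos(th)*np.array([0,0,1])); H=np.array([x,y,.11]); return H,H+d,H-d
def f(v):
    H,u,l=pts(v); return np.r_[proj("scene",u)-[221.9,152.3],proj("top",u)-[392.1,225.5],proj("scene",l)-[233.9,201.2],(proj("top",l)-[379.4,251.2])*.3,(v[3]-0)*30]
r=least_squares(f,[.47,-.12,.2,0]);print(r.x,r.fun.round(2),pts(r.x))
for j,y in (("mj",.069),): print(r.x[1]+.105)
E
```

```text
[ 0.45586658 -0.12589967  0.01464573] [ 0.48796752 -0.12355544  0.20224535] 0.19034070034830824
[ 0.5346 -0.0253  0.2   ] [ 0.4146 -0.0204  0.2   ] -2.31
[ 0.5339 -0.0568  0.2   ] [ 0.4152 -0.0514  0.2   ] -2.63
[0.5359 0.0385 0.2   ] [0.4379 0.0414 0.2   ] -1.68
solenoid top [0.47346673 0.00857205 0.225     ] vise end/anvil [0.47480539 0.2002525  0.2       ]
[ 0.47320206 -0.12355673  0.16020885 -0.00337069] [-0.1   0.4  -0.19  0.23 -0.32 -0.59 -0.26 -0.36 -0.1 ] (array([ 0.47320206, -0.12355673,  0.11      ]), array([ 0.48787822, -0.1236062 ,  0.20082185]), array([ 0.4585259 , -0.12350726,  0.01917815]))
-0.01855672824349304
```

Call:
{"op": "step_arm", "data": {"commands": [[0,[383,-384,0],-10],[0,[383,-384,0],-20],[0,[383,-384,0],-30],[0,[383,-384,0],-40],[0,[383,-384,0],-50],[0,[383,-384,0],-60],[0,[383,-384,0],-72],[0,[383,-384,0],-72],[0,[383,-384,0],-72],[0,[383,-384,0],-72],[0,[383,-384,0],-72],[0,[383,-384,0],-72]]}}

```text
t: 1.7
tool_pos: [0.4339, -0.1281, 0.4046]
tool_rot: [-2.265, -2.177, 0.0]
contact_force: [-0.2, 0.5, 1.0]
opening: -0.0002
grip_force: 0.0
```

Call:
{"op": "step_arm", "data": {"commands": [[0,[0,0,30],0],[0,[0,0,58],0],[0,[0,0,58],0],[0,[0,8,58],0],[0,[0,8,58],0]]}}

```text
t: 2.33
tool_pos: [0.4431, -0.128, 0.3486]
tool_rot: [2.261, 2.177, 0.002]
contact_force: [-0.5, -0.8, -0.6]
opening: 0.0001
grip_force: 0.0
```

```bash
python3 - <<'E'
from h import *
s=eyes.get_image("scene");t=eyes.get_image("top")
a=cv2.resize(s[100:220,190:310],(500,500),interpolation=3);b=cv2.resize(t[195:285,330:420],(300,300),interpolation=3)
cv2.imwrite("pics/c2.png",np.hstack([a,np.pad(b,((0,200),(0,0),(0,0)))])[:,:,::-1])
E
```

```text
(no output)
```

View pics/c2.png

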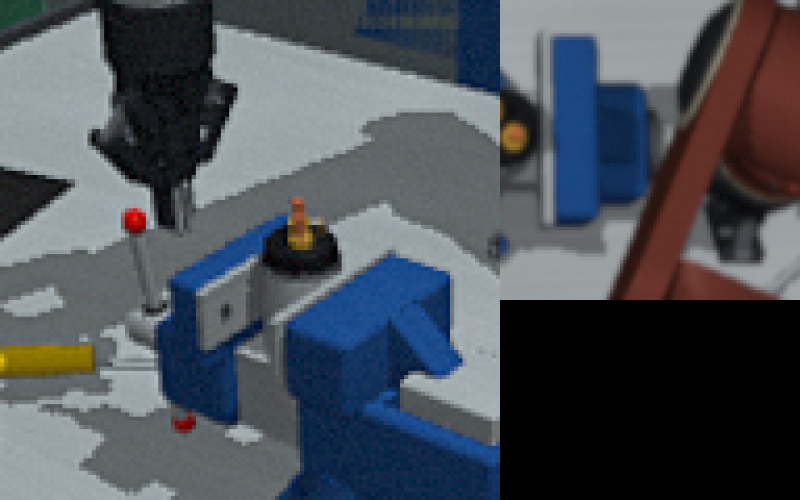

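The picture shows the shut fingertip at crop (180,230), level with the bar's upper part and on its robot side. The ball at (135,220) is free, and the gripper body clears the ball and the jaw. Next I compute the pushing arc.

```bash
cat >> h.py <<'E'
H=np.array([.473,.110]);r=.072;h=.012
def way(th,x0,z0):
    c=H+r*np.array([np.sin(th),np.cos(th)])+.006*np.array([-np.cos(th),np.sin(th)])
    if th<=np.pi/2: x=c[0]-h
    else:
        c=H+(r-2*h)*np.array([np.sin(th),np.cos(th)])+.006*np.array([-np.cos(th),np.sin(th)]); x=c[0]+h
    z=c[1]+.173
    return round((x-x0)*1e3),round((z0-z)*1e3)
E
python3 - <<'E'
from h import *
o=monitor.get_obs();x0,z0=o["tool_pos"][0],o["tool_pos"][2];print(o["tool_pos"],o["contact_force"])
for th in np.arange(.0,2.11,.1): print(round(th,2),way(th,x0,z0),end="; ")
E
```

```text
[ 0.44274991 -0.12767881  0.34802661] [ 0.87235818  0.13228434 -0.56355046]
0.0 (12, -7); 0.1 (19, -7); 0.2 (27, -7); 0.3 (34, -6); 0.4 (41, -4); 0.5 (48, -1); 0.6 (54, 2); 0.7 (60, 6); 0.8 (66, 11); 0.9 (71, 16); 1.0 (76, 21); 1.1 (80, 27); 1.2 (83, 33); 1.3 (86, 40); 1.4 (88, 47); 1.5 (90, 54); 1.6 (90, 60); 1.7 (91, 65); 1.8 (90, 70); 1.9 (90, 75); 2.0 (88, 80); 2.1 (87, 84);
```

Call:
{"op": "step_arm", "data": {"commands": [[0,[0,12,-7],0],[0,[0,19,-7],0],[0,[0,27,-7],0],[0,[0,34,-6],0],[0,[0,41,-4],0],[0,[0,48,-1],0],[0,[0,54,2],0],[0,[0,60,6],0],[0,[0,60,6],0]]}}

```text
t: 3.55
tool_pos: [0.5031, -0.1296, 0.3409]
tool_rot: [2.261, 2.179, 0.003]
contact_force: [-1.3, 2.1, 2.9]
opening: 0.0004
grip_force: 1.1
```

```bash
python3 - <<'E'
from h import *
s=eyes.get_image("scene")
cv2.imwrite("pics/c3.png",cv2.resize(s[100:220,190:310],(600,600),interpolation=3)[:,:,::-1]);print(monitor.get_obs()["tool_pos"],reds(s,(205,120,300,215)))
E
```

```text
[ 0.502886   -0.1296039   0.34076788] [(np.int32(28), [212.5, 163.8], [5, 41, 6, 6])]
```

View pics/c3.png

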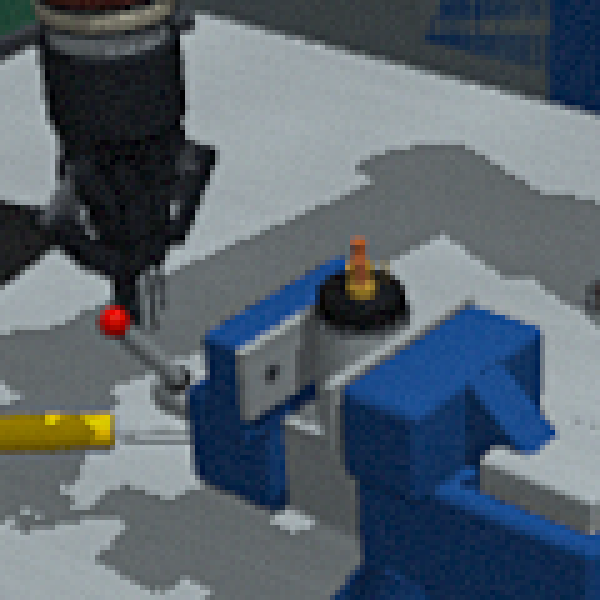

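The bar has gone over: the ball is at crop (115,320), about 0.7 to 0.8 rad, with the fingertip behind it. I continue along the arc.

Call:
{"op": "step_arm", "data": {"commands": [[0,[0,6,5],0],[0,[0,11,10],0],[0,[0,16,15],0],[0,[0,20,21],0],[0,[0,23,27],0],[0,[0,26,34],0],[0,[0,28,41],0],[0,[0,30,48],0],[0,[0,30,54],0],[0,[0,30,54],0]]}}

```text
t: 4.85
tool_pos: [0.5333, -0.1305, 0.2875]
tool_rot: [2.261, 2.177, 0.006]
contact_force: [2.3, 1.8, 4.4]
opening: 0.0
grip_force: 2.1
```

```bash
python3 - <<'E'
from h import *
s=eyes.get_image("scene")
cv2.imwrite("pics/c4.png",cv2.resize(s[100:220,190:310],(600,600),interpolation=3)[:,:,::-1]);print(monitor.get_obs()["tool_pos"],reds(s,(195,120,300,215)))
for th in (1.4,1.5,1.6,1.7,1.8,1.9,1.97,2): print(th,proj("scene",[.473+.092*np.sin(th),-.1275,.11+.092*np.cos(th)]).round(1))
E
```

```text
[ 0.53322182 -0.13060939  0.2874987 ] [(np.int32(25), [206.7, 191.9], [9, 69, 6, 6])]
1.4 [205.4 186.2]
1.5 [205.6 189.1]
1.6 [205.9 191.8]
1.7 [206.5 194.4]
1.8 [207.2 196.7]
1.9 [208.2 198.9]
1.97 [209.  200.2]
2 [209.3 200.8]
```

View pics/c4.png

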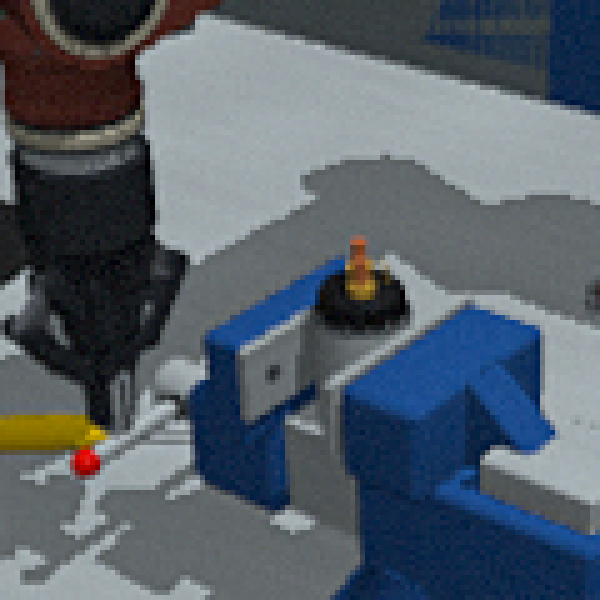

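The bar is now level, about 1.6 rad (ball at scene (206.7,191.9)), with the fingertip on top of it. I keep pressing gently down.

Call:
{"op": "step_arm", "data": {"commands": [[0,[0,0,4],0],[0,[0,0,8],0],[0,[0,-1,12],0],[0,[0,-1,15],0],[0,[0,-1,15],0]]}}

```text
t: 5.52
tool_pos: [0.5325, -0.1306, 0.2734]
tool_rot: [2.26, 2.177, 0.007]
contact_force: [2.7, 4.3, 7.7]
opening: -0.0006
grip_force: 4.0
```

Call:
{"op": "step_arm", "data": {"commands": [[0,[0,0,2],0],[0,[0,0,3],0],[0,[0,0,3],0]]}}

```text
t: 5.9
tool_pos: [0.5323, -0.1306, 0.2705]
tool_rot: [2.261, 2.178, 0.006]
contact_force: [1.1, 3.9, 9.1]
opening: -0.0003
grip_force: 4.4
```

```bash
python3 - <<'E'
from h import *
s=eyes.get_image("scene");print(monitor.get_obs()["tool_pos"],reds(s,(195,120,300,215)))
E
```

```text
[ 0.53227906 -0.13055482  0.27048465] [(np.int32(5), [245.8, 156.4], [50, 36, 3, 2]), (np.int32(24), [208.9, 199.1], [12, 77, 5, 5])]
```

Call:
{"op": "step_arm", "data": {"commands": [[0,[0,0,1],0],[0,[0,0,2],0],[0,[0,0,2],0]]}}

```text
t: 6.32
tool_pos: [0.5321, -0.1305, 0.2684]
tool_rot: [2.262, 2.178, 0.004]
contact_force: [-0.2, 3.2, 10.7]
opening: 0.0002
grip_force: 4.5
```

Call:
{"op": "step_arm", "data": {"commands": [[0,[0,0,1],0],[0,[0,0,2],0],[0,[0,0,2],0]]}}

```text
t: 6.7
tool_pos: [0.5319, -0.1306, 0.2663]
tool_rot: [2.262, 2.179, 0.003]
contact_force: [-0.9, 4.5, 10.6]
opening: 0.0001
grip_force: 4.5
```

Call:
{"op": "step_arm", "data": {"commands": [[0,[0,0,1],0],[0,[0,0,2],0],[0,[0,0,2],0]]}}

```text
t: 7.08
tool_pos: [0.5325, -0.131, 0.2656]
tool_rot: [2.26, 2.177, 0.004]
contact_force: [-1.3, 2.3, 12.7]
opening: 0.0002
grip_force: 5.8
```

```bash
python3 - <<'E'
from h import *
s=eyes.get_image("scene");o=monitor.get_obs();print(o["tool_pos"],o["contact_force"],reds(s,(195,120,300,215)))
E
```

```text
[ 0.53250714 -0.13098722  0.26554343] [-1.63592432  2.8729496  12.80747736] [(np.int32(11), [246.1, 155.8], [49, 35, 5, 3]), (np.int32(22), [209.7, 200.6], [12, 78, 6, 6])]
```

Call:
{"op": "step_arm", "data": {"commands": [[0,[0,0,1],0],[0,[0,0,2],0],[0,[0,0,2],0],[0,[0,0,2],0]]}}

```text
t: 7.62
tool_pos: [0.5328, -0.1311, 0.2651]
tool_rot: [2.26, 2.177, 0.004]
contact_force: [-4.8, 2.8, 20.3]
opening: -0.0002
grip_force: 8.6
```

Call:
{"op": "step_arm", "data": {"commands": [[0,[0,0,1],0],[0,[0,0,2],0],[0,[0,0,2],0],[0,[0,0,2],0]]}}

```text
t: 8.12
tool_pos: [0.533, -0.1312, 0.2648]
tool_rot: [2.26, 2.177, 0.004]
contact_force: [-8.5, 5.7, 29.6]
opening: 0.0002
grip_force: 11.5
```

The stop is reached: the force rises to 30 N with no further travel. I let go straight up, then back away.

Call:
{"op": "step_arm", "data": {"commands": [[0,[0,0,-8],0],[0,[0,0,-40],0],[0,[0,0,-90],0],[0,[0,0,-140],0],[0,[-60,0,-160],0],[0,[-120,0,-160],0],[0,[-180,0,-160],0],[0,[-230,0,-160],0],[0,[-230,0,-160],0],[0,[-230,0,-160],0]]}}

```text
t: 9.38
tool_pos: [0.5225, -0.3604, 0.4173]
tool_rot: [-2.261, -2.178, 0.0]
contact_force: [-0.6, 0.5, -0.1]
opening: 0.0003
grip_force: 0.0
```

```bash
python3 - <<'E'
from h import *
s=eyes.get_image("scene");t=eyes.get_image("top");o=monitor.get_obs();print(o["t"],o["tool_pos"],o["contact_force"],reds(s,(195,120,300,215)))
a=cv2.resize(s[120:240,130:330],(600,360),interpolation=3);b=cv2.resize(t[120:320,230:480],(300,240),interpolation=3)
cv2.imwrite("pics/c5.png",np.vstack([a,np.hstack([b,b*0])])[:,:,::-1])
E
```

```text
9.475 [ 0.52279481 -0.35947433  0.41806418] [ 0.10655412 -0.73292274  0.08593025] [(np.int32(10), [245.9, 155.8], [49, 35, 5, 3]), (np.int32(20), [209.9, 200.7], [13, 79, 5, 5])]
```

View pics/c5.png

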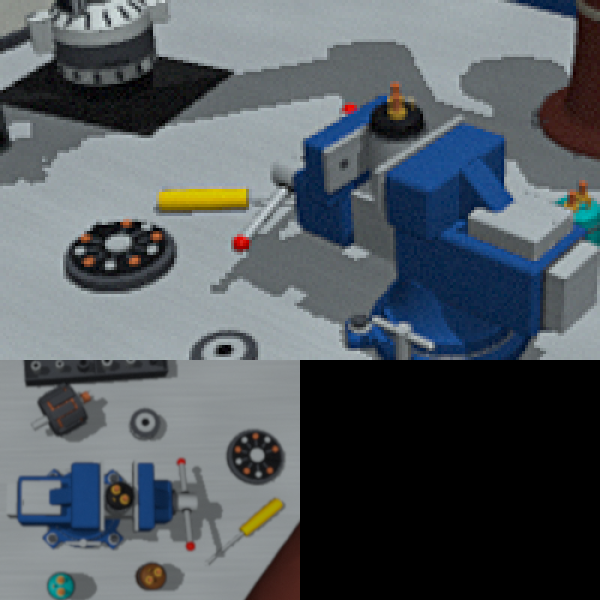

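The bar's arm stays down, with the ball at scene (210,201), which matches 1.97 to 2.0 rad. The solenoid is upright between the jaws, nothing else has moved, and the robot is clear.

```bash
python3 -c "
from station import finish_job; print(finish_job())"
```

```text
the job is handed in; nothing more can be done
None
```

I pushed the tommy bar over and down to its stop, where the force rose to about 30 N with no further travel. The last picture shows the solenoid upright between the jaws, the other things in view where they were and the robot clear; the job is handed in at about 9.5 s.

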